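# Load tabbed sample plates into sloping trays

### The job

Load the two aluminium sample plates lying on the bench into the two empty sloping trays, one in each, the same way round as the plate already loaded: wells up, lying flat on the sloping bed and down against the two stops, with the tab pointing downhill through the gap between them. Set them down gently, without dropping or forcing them, and leave the loaded plate and the small bottles as they are.

Things in the scene. Friction and masses are not known exactly. Their poses are not given: they have to be found in the camera images.
- plate_1: Aluminium plate with six round wells in its top face: 90 x 50 x 12 mm, 0.15 kg give or take, plus a tab 16 mm wide, 15 long, 12 thick in the middle of one short end. Origin: centre of the underside of the 90 x 50 body; x along the 90 mm, tab at the -x end; z out of the top face. Starts lying on the bench, wells up, turned any way.
- plate_1_tab (a point): Outer end of the plate's tab, on the underside, 60 mm along -x from the plate's origin.
- plate_2: Aluminium plate with six round wells in its top face: 90 x 50 x 12 mm, 0.15 kg give or take, plus a tab 16 mm wide, 15 long, 12 thick in the middle of one short end. Origin: centre of the underside of the 90 x 50 body; x along the 90 mm, tab at the -x end; z out of the top face. Starts lying on the bench, wells up, turned any way.
- plate_2_tab (a point): Outer end of the plate's tab, on the underside, 60 mm along -x from the plate's origin.
- tray_1: Fixed grey stand with a steel bed sloping at 35 degrees, 120 mm deep, 70 wide, 85 high. Origin: centre of its underside; x (roughly away from the robot) runs from the low end to the high end, z up. The bed is 40 mm wide: a plate overhangs it 5 mm each side, so fingers can pass beside it. This one is empty.
- tray_1_seat (a point): Point on the bed surface, straight above the tray's origin, 60 mm above the bench; a plate's origin lies here when loaded. The uphill faces of the stops are 46 mm downhill of it, which leaves the plate 1 mm.
- tray_1_notch (a point): Point on the bed surface, 60 mm downhill of the seat point, where a loaded plate's tab end lies. It is in the 24 mm wide gap between two stops at the low end of the bed, each 15 mm wide and 10 mm high above the bed.
- tray_2: Fixed grey stand with a steel bed sloping at 35 degrees, 120 mm deep, 70 wide, 85 high. Origin: centre of its underside; x (roughly away from the robot) runs from the low end to the high end, z up. The bed is 40 mm wide: a plate overhangs it 5 mm each side, so fingers can pass beside it. This one is empty.
- tray_2_seat (a point): Point on the bed surface, straight above the tray's origin, 60 mm above the bench; a plate's origin lies here when loaded. The uphill faces of the stops are 46 mm downhill of it, which leaves the plate 1 mm.
- tray_2_notch (a point): Point on the bed surface, 60 mm downhill of the seat point, where a loaded plate's tab end lies. It is in the 24 mm wide gap between two stops at the low end of the bed, each 15 mm wide and 10 mm high above the bed.
- tray_loaded: Fixed grey stand with a steel bed sloping at 35 degrees, 120 mm deep, 70 wide, 85 high. Origin: centre of its underside; x (roughly away from the robot) runs from the low end to the high end, z up. The bed is 40 mm wide: a plate overhangs it 5 mm each side, so fingers can pass beside it. This one already holds a plate.
- plate_loaded: Aluminium plate with six round wells in its top face: 90 x 50 x 12 mm, 0.15 kg give or take, plus a tab 16 mm wide, 15 long, 12 thick in the middle of one short end. Origin: centre of the underside of the 90 x 50 body; x along the 90 mm, tab at the -x end; z out of the top face. Already loaded, correctly, in the third tray: the example to copy. Leave it.
- bottle_1: Small white capped bottle, 38 mm across, 65 mm high, standing on the bench. Origin: centre of its underside. Leave it standing where it is.
- bottle_2: Small white capped bottle, 38 mm across, 65 mm high, standing on the bench. Origin: centre of its underside. Leave it standing where it is.
- bottle_3: Small white capped bottle, 38 mm across, 65 mm high, standing on the bench. Origin: centre of its underside. Leave it standing where it is.
There are look-alikes about, which are no part of the job. What is shaped like the plate_2 but purple or turquoise is not meant.

How it is judged:
At the end, for the whole second after the job is handed in: Each empty tray holds one of the two plates (either one): plate origin within 8 mm of the tray's seat point, tab end within 8 mm of its notch point, plate face tilted 35 degrees within 4 degrees; both at rest and released (((distance between plate_1 and tray_1_seat below 0.008 m and distance between plate_1_tab and tray_1_notch below 0.008 m and angle between plate_1's own z axis and vertical between 0.541 and 0.681 rad and distance between plate_2 and tray_2_seat below 0.008 m and distance between plate_2_tab and tray_2_notch below 0.008 m and angle between plate_2's own z axis and vertical between 0.541 and 0.681 rad) or (distance between plate_1 and tray_2_seat below 0.008 m and distance between plate_1_tab and tray_2_notch below 0.008 m and angle between plate_1's own z axis and vertical between 0.541 and 0.681 rad and distance between plate_2 and tray_1_seat below 0.008 m and distance between plate_2_tab and tray_1_notch below 0.008 m and angle between plate_2's own z axis and vertical between 0.541 and 0.681 rad)) and linear speed of each of plate_1, plate_2 below 0.02 m/s and angular speed of each of plate_1, plate_2 below 0.2 rad/s and contact force between each of plate_1, plate_2 and the fingers below 0.1 N); the robot touches nothing.
It fails at once if the plate that was already loaded is shifted by more than 8 mm (distance of plate_loaded from where it was at the start of the episode above 0.008 m).
It fails at once if a small bottle is knocked over or shifted by more than 25 mm (angle between any of bottle_1, bottle_2, bottle_3's own z axis and vertical above 0.4 rad or distance of any of bottle_1, bottle_2, bottle_3 from where it was at the start of the episode above 0.025 m).
It fails at once if a plate is dropped or forced onto a tray (contact above 60 N) (contact force between any of plate_1, plate_2 and tray_1 above 60 N or contact force between any of plate_1, plate_2 and tray_2 above 60 N).
It also fails if it takes over 61 s, if anything falls off the work surface, if the arm or the gripper's body presses on something with over 40 N, if the wrist force passes 120 N, or if a joint passes its speed limit or range.

### The arm

A 6-joint arm with a two-finger parallel gripper is mounted at the origin on the work surface. World frame = base frame: x ahead of the robot, y to its left, z up, the work surface at z = 0. Lengths are in m, angles in rad, forces in N, time in s.
With the tool pointing down it reaches from about 0.375 to 0.975 m from the base axis. Payload 3.8 kg.
Tool frame: the origin (TCP) lies at the very end of the fingers, on their centre line; the grasp point (between the pads) lies 19 mm behind it; z points along the fingers, y is the line along which they close (so a half turn about z gives the same grasp; the last joint's range is limited). The gripper opens to 85 mm and grips with 20 to 120 N. Pads are 22 mm wide; open, the fingers measure 114 mm over their backs; the gripper's body (76 mm by 85 mm) begins 54 mm behind the grasp point. The pads swing forward as they close: fully open they stand 13 mm farther back than shut.
Start: joints at [-1.227, 0.264, 1.604, -0, 1.274, -0.037], TCP at [0.251, -0.627, 0.231] pointing down, gripper open.
Joint ranges: [-2.63, 2.63], [-0.94, 2.18], [0.31, 2.57], [-1.31, 4.45], [0, 2.66], [-2.55, 2.55]. Speed limits (rad/s): [2.57, 2.57, 3.14, 3.14, 3.14, 3.14].

### API

Orientations are given as a rotation vector (axis times angle).
In Python, from workcell import read_state, read_camera, calibration, finish_job gives the robot as it stands.
- The arm moves only by the tool step_arm, never from a script. Its argument "commands" is a list of rows, each an object of numbers: "fingers": the gripper's target within -1 to 1 (shut at 1, half-way at 0, fully open at -1); "dx", "dy", "dz": the shift along the tool's x, y, z in m; "roll": the turn about the tool's z in degrees. In form: [{"fingers": .., "dx": .., "dy": .., "dz": .., "roll": ..}, ...]. A call has 1 to 8 rows; each row is the pose to reach, as a shift and turn from the pose commanded when the call began, along the tool's axes at that moment; what a row does not reach only later rows make up. A row lasts 1/8 s, in which the tool goes at most 62.5 mm and 10.7 degrees, less where a joint would pass 70% of its speed; a pose out of reach is approached as far as the arm can. A call with a gripper value outside its range is refused whole. The fingers move at their own pace and stop on an object; "squeeze" is the grip in N (left out, the last holds). Time passes only in rows, so rows that repeat a pose let the fingers close. It gives the time, the measured TCP pose, the force, the opening and the grip force at its end, in the units of the state.
- read_state(): the state, without advancing time (a new reading comes with each control period).
- read_camera(name): name is "side" or "top"; returns (picture, depth): 420x560x3 uint8, blue, green, red; 420x560 float32, m along the optical axis (not along the pixel's ray), 0 where there is no reading.
- calibration(name): a dict with "intrinsics" (3x3 intrinsics, pixels), "world_to_cam" (4x4, takes a point from world to camera coordinates). Camera axes: x right, y up, looking along -z (the intrinsics and any distortion apply to the point x, -y, -z); pixel columns grow to the right and rows downward; lengths in m; the calibration is good to about 2 mm. A picture is of the moment at which its call begins. calibration takes no time and is no camera call.
- finish_job(): hands the job in; it is judged then, once.
The state is a dict: "time": time; "q": joint angles; "joint_vel": joint speeds; "joint_torque": joint torques, N m; "tool_pos": TCP position; "tcp_rot": TCP orientation; "wrist_force": force on the tool from outside, world axes, zero at the start; "torque": the same for the moment, N m; "width": opening from 0.0 (shut) to 1.0 (fully open); "grip_force": force on a finger pad.
Only numpy, scipy, OpenCV 4.12 (cv2) and the standard library are available. Lean on these libraries where they do the work, as an engineer would, in place of code of your own. Each camera call takes 0.05 s, during which the arm holds its last target. There are 200 camera calls.

## Working session

There is one attempt and no reset: what is moved stays moved. The work goes in short steps, Python scripts to look and compute and a tool call to move; the robot and the scene stay as the last step left them, time stands still between calls to the robot, and variables do not carry over. Pictures are saved under pics/ and viewed, at most 10 in all, crops included, and the job is handed in when it is done.

Besides the shell and the picture viewer there is one more tool, called as name([rows], argument=value, ...), one row to a line, values as JSON. step_arm: Moves the arm, as the interface text tells. Its arguments: {"type":"object","properties":{"commands":{"type":"array","items":{"type":"object","properties":{"fingers":{"type":"number"},"dx":{"type":"number"},"dy":{"type":"number"},"dz":{"type":"number"},"roll":{"type":"number"}}}},"squeeze":{"type":"number"}},"required":["commands"]}

```bash
ls; mkdir -p pics
python3 - <<'E'
from workcell import *
import cv2,numpy as np
for n in ("top","side"):
    p,d=read_camera(n); cv2.imwrite(f"pics/{n}0.png",p); np.save(f"{n}0.npy",d); c=calibration(n); print(n,c)
s=read_state();print(s)
E
```

```text
pics
top {'intrinsics': array([[462.69056063,   0.        , 278.42227241],
       [  0.        , 462.69056063, 205.86577161],
       [  0.        ,   0.        ,   1.        ]]), 'world_to_cam': array([[ 0.02509026, -0.99938403,  0.0245363 ,  0.00906876],
       [ 0.98564426,  0.02882958,  0.16635578, -0.51863996],
       [-0.16696068,  0.02001015,  0.98576048, -0.96868079],
       [ 0.        ,  0.        ,  0.        ,  1.        ]])}
side {'intrinsics': array([[427.21826654,   0.        , 273.96882015],
       [  0.        , 427.21826654, 201.59340854],
       [  0.        ,   0.        ,   1.        ]]), 'world_to_cam': array([[ 0.90540354, -0.42452613, -0.00468873, -0.47683174],
       [ 0.31766944,  0.67009667,  0.67086256, -0.258229  ],
       [-0.28165679, -0.60889081,  0.74156688, -0.71557575],
       [ 0.        ,  0.        ,  0.        ,  1.        ]])}
{'time': 0.1, 'q': array([-1.22686896e+00,  2.64686442e-01,  1.60524578e+00, -1.82143114e-05,
        1.27369347e+00, -3.69064562e-02]), 'joint_vel': array([ 2.20316596e-03, -1.59971068e-03, -3.09343274e-03, -5.80600714e-04,
        6.21562546e-05,  3.52721967e-04]), 'joint_torque': array([ 9.36704200e-04, -5.16704750e+01, -3.68590271e+01, -1.04746735e-05,
        6.31075280e-03,  6.57265335e-07]), 'tool_pos': array([ 0.25065939, -0.6260212 ,  0.2300762 ]), 'tcp_rot': array([-3.08283783e+00, -5.94232343e-01,  5.15009051e-04]), 'wrist_force': array([0.14568864, 0.27210339, 0.41236368]), 'torque': array([ 0.00904071,  0.01480672, -0.00736753]), 'grip_force': 0.0, 'width': 0.9973477518837708}
```

View pics/top0.png

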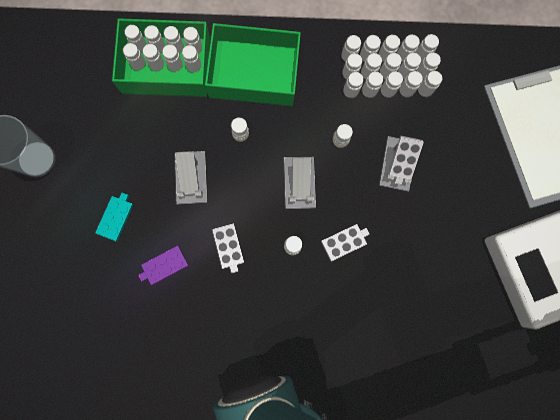

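View pics/side0.png

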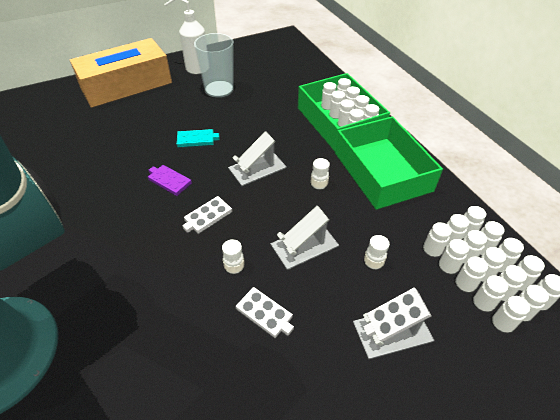

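Top view: empty trays lie at about (190,178) and (300,182), with their low ends toward the robot. The plates are at (228,247), tab at (236,270), and at (346,242), tab at (368,231). The bottle at (293,245) stands between them.

```bash
cat > h.py <<'E'
import numpy as np,cv2
from workcell import *
def cloud(n,d):
    c=calibration(n);K=c["intrinsics"];M=np.linalg.inv(c["world_to_cam"])
    v,u=np.mgrid[0:d.shape[0],0:d.shape[1]]
    P=np.stack([(u-K[0,2])/K[0,0]*d,-(v-K[1,2])/K[1,1]*d,-d,np.ones_like(d)],-1)
    return (P@M.T)[...,:3]
def onplane(n,uv,z):
    c=calibration(n);K=c["intrinsics"];M=np.linalg.inv(c["world_to_cam"])
    uv=np.atleast_2d(np.float64(uv));r=np.stack([(uv[:,0]-K[0,2])/K[0,0],-(uv[:,1]-K[1,2])/K[1,1],-np.ones(len(uv))],-1)@M[:3,:3].T
    o=M[:3,3];return o+r*((z-o[2])/r[:,2])[:,None]
def proj(n,P):
    c=calibration(n);K=c["intrinsics"];p=np.atleast_2d(P)@c["world_to_cam"][:3,:3].T+c["world_to_cam"][:3,3]
    return np.stack([K[0,2]+K[0,0]*p[:,0]/-p[:,2],K[1,2]-K[1,1]*p[:,1]/-p[:,2]],-1)
E
python3 - <<'E'
from h import *
p=cv2.imread("pics/top0.png");d=np.load("top0.npy");W=cloud("top",d)
print("bench z",np.median(W[290:310,180:200,2]),W[290:310,180:200,2].std())
g=p.min(2)
for nm,(x0,y0,x1,y1) in dict(A=(205,215,252,280),B=(315,218,378,268)).items():
    m=np.zeros(g.shape,np.uint8);m[y0:y1,x0:x1]=(g[y0:y1,x0:x1]>95)*255
    m=cv2.morphologyEx(m,cv2.MORPH_CLOSE,np.ones((9,9)))
    body=cv2.morphologyEx(m,cv2.MORPH_OPEN,cv2.getStructuringElement(cv2.MORPH_ELLIPSE,(17,17)))
    c=max(cv2.findContours(m,0,2)[0],key=cv2.contourArea)[:,0]
    P=onplane("top",c,0.012)[:,:2].astype(np.float32)
    pb=max(cv2.findContours(body,0,2)[0],key=cv2.contourArea)[:,0]
    R=cv2.minAreaRect(onplane("top",pb,.012)[:,:2].astype(np.float32)*1000)
    F=cv2.minAreaRect(P*1000)
    print(nm,"body",R,"full",F,"topz",np.median(W[...,2][body>0]))
for nm,(x0,y0,x1,y1) in dict(T1=(168,142,215,210),T2=(275,148,325,214),TL=(372,128,430,196)).items():
    w=W[y0:y1,x0:x1].reshape(-1,3);
    k=w[(w[:,2]>.002)&(w[:,2]<.12)]
    print(nm,"footprint",cv2.minAreaRect((k[:,:2]*1000).astype(np.float32)),"zmax",k[:,2].max(), np.histogram(k[:,2],12))
for nm,(u,v) in dict(b1=(239,124),b2=(344,131),b3=(293,241)).items(): print(nm,W[v-3:v+4,u-3:u+4].reshape(-1,3).mean(0))
a=cv2.resize(p[140:280,165:385],None,fx=3.6,fy=3.6,interpolation=cv2.INTER_CUBIC);cv2.imwrite("pics/crop1.png",a);print(a.shape)
E
```

```text
bench z -0.0008111535635449973 0.001778251214559818
A body ((428.2383117675781, 132.143798828125), (97.40272521972656, 50.03091812133789), 17.42694854736328) full ((424.3432312011719, 130.921142578125), (106.0746841430664, 50.03091049194336), 17.426937103271484) topz 0.011346794015163475
B body ((447.9129943847656, -129.765625), (50.811134338378906, 99.48521423339844), 26.387039184570312) full ((449.2970275878906, -132.47352600097656), (51.038734436035156, 105.70304870605469), 26.825897216796875) topz 0.011270023072871282
T1 footprint ((590.283447265625, 224.7447967529297), (158.28164672851562, 106.21170043945312), 3.0008187294006348) zmax 0.08711999980166951 (array([748,   7,   2,  24, 114, 144,  90, 104,  98, 107,  99,  73]), array([0.00200067, 0.00909395, 0.01618723, 0.0232805 , 0.03037378,
       0.03746706, 0.04456034, 0.05165361, 0.05874689, 0.06584017,
       0.07293345, 0.08002672, 0.08712   ]))
T2 footprint ((586.4703369140625, -25.213031768798828), (154.12237548828125, 113.90328216552734), 1.514693260192871) zmax 0.0857686026736233 (array([776,   8,   0,  13, 104, 136, 105,  95,  98, 101, 107,  82]), array([0.00200375, 0.00898416, 0.01596456, 0.02294497, 0.02992537,
       0.03690577, 0.04388618, 0.05086658, 0.05784699, 0.06482739,
       0.07180779, 0.0787882 , 0.0857686 ]))
TL footprint ((639.5528564453125, -259.868408203125), (134.5126495361328, 166.05552673339844), 89.36585235595703) zmax 0.09818987811560287 (array([741,   4,   4,  16,  92, 132, 140, 146, 146, 149, 179,  88]), array([0.00200002, 0.01001584, 0.01803166, 0.02604749, 0.03406331,
       0.04207913, 0.05009495, 0.05811077, 0.06612659, 0.07414241,
       0.08215824, 0.09017406, 0.09818988]))
b1 [0.69494837 0.11498297 0.06417867]
b2 [ 0.68645913 -0.11702748  0.06466979]
b3 [ 0.44020484 -0.00916629  0.06415267]
(504, 792, 3)
```

View pics/crop1.png

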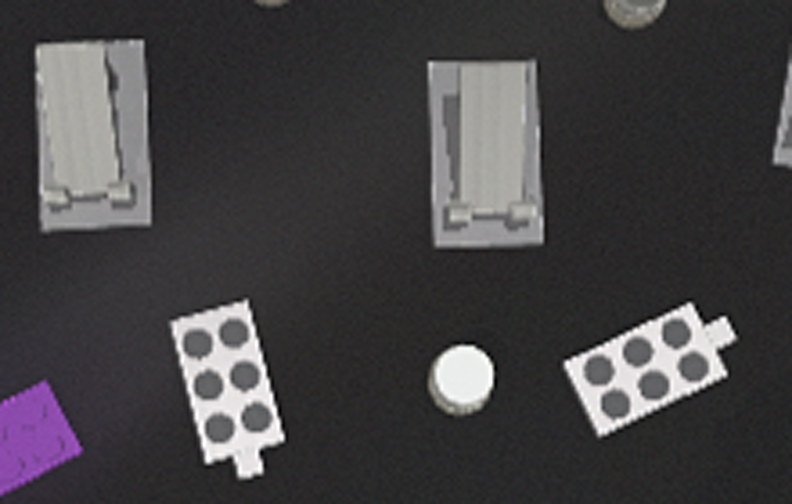

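Run:
```python
from h import *
d=np.load("top0.npy");W=cloud("top",d)
C=lambda a:(np.array(a,float)+.5)/3.6-.5+[165,140]
for nm,c,tab in (("A",[(171,321),(248,299),(284,439),(207,463)],(250,477)),("B",[(564,362),(600,437),(727,378),(692,303)],(731,330))):
    P=onplane("top",C(c),.012);t=onplane("top",C([tab]),.012)[0];o=P.mean(0)
    # corners: find long edge direction pointing away from tab
    e=(P[0]+P[1]-P[2]-P[3])/2; 
    L=[np.linalg.norm(P[i]-P[(i+1)%4])*1e3 for i in range(4)]
    print(nm,o[:2],"x-dir deg",np.degrees(np.arctan2(e[1],e[0])),"via tab",np.degrees(np.arctan2(*(o-t)[1::-1])),np.round(L,1))
for nm,c in (("T1",[(36,44),(144,40),(151,225),(41,231)]),("T2",[(428,61),(536,60),(544,244),(435,247)])):
    P=onplane("top",C(c),.003);e=(P[0]+P[1]-P[2]-P[3])/2
    L=[np.linalg.norm(P[i]-P[(i+1)%4])*1e3 for i in range(4)]
    print(nm,P.mean(0)[:2],np.degrees(np.arctan2(e[1],e[0])),np.round(L,1))
for nm,(x0,y0,x1,y1) in dict(T1=(168,142,215,210),T2=(275,148,325,214)).items():
    w=W[y0:y1,x0:x1].reshape(-1,3);k=w[(w[:,2]>.048)&(w[:,2]<.082)];k=k[(abs(k[:,1]-np.median(k[:,1]))<.04)]
    A=np.c_[k[:,:2],np.ones(len(k))];s=np.linalg.lstsq(A,k[:,2],rcond=None)[0]
    r=cv2.minAreaRect((k[:,:2]*1000).astype(np.float32));m=k[:,:2].mean(0)
    print(nm,"slope",np.degrees(np.arctan(np.hypot(*s[:2]))),"uphill",np.degrees(np.arctan2(s[1],s[0])),r,"point z=.06 along uphill:",m+s[:2]/(s[:2]@s[:2])*(.06-(np.r_[m,1]@s)))
from scipy.spatial.transform import Rotation as R
S=read_state();M=R.from_rotvec(S["tcp_rot"]).as_matrix();print(M,S["tool_pos"])
```

```text
A [0.43178461 0.13252378] x-dir deg 16.712986154601378 via tab 15.491697692237906 [49.4 89.5 49.  90.4]
B [ 0.44516681 -0.12620005] x-dir deg 116.07272342038446 via tab 116.28434676252525 [51.  87.7 51.1 88.9]
T1 [0.58638008 0.22529565] 5.0358812552920496 [ 69.  120.9  69.  121.9]
T2 [ 0.58230734 -0.02487653] 3.2767190596321236 [ 69.7 120.3  69.1 121.4]
T1 slope 33.18794066484052 uphill 5.916439111045282 ((594.9194946289062, 225.91929626464844), (60.20155715942383, 40.61452865600586), 5.302646160125732) point z=.06 along uphill: [0.58781411 0.2251087 ]
T2 slope 33.49319406165197 uphill 1.8063347059350299 ((590.8598022460938, -23.839990615844727), (59.82682418823242, 39.878177642822266), 3.0450382232666016) point z=.06 along uphill: [ 0.58378156 -0.02354379]
[[ 9.28353061e-01  3.71698938e-01 -7.01909893e-04]
 [ 3.71699596e-01 -9.28351102e-01  1.90810437e-03]
 [ 5.76215467e-05 -2.03229416e-03 -9.99997933e-01]] [ 0.25065939 -0.6260212   0.2300762 ]
```

```bash
cat >> h.py <<'E'
from scipy.spatial.transform import Rotation as Rot
def go(*targets):
    S=read_state();M=Rot.from_rotvec(S["tcp_rot"]).as_matrix();yaw=np.degrees(np.arctan2(M[1,0],M[0,0]))
    print("t",round(S["time"],2),"pos",np.round(S["tool_pos"],4),"yaw",round(yaw,2),"F",np.round(S["wrist_force"],1),"grip",round(float(S["grip_force"]),1),"w",round(float(S["width"]),3),"q6",round(S["q"][5],2))
    for x,y,z,a in targets:
        D=M.T@(np.array([x,y,z])-S["tool_pos"]);r=-((a-yaw+180)%360-180)
        print(dict(dx=round(D[0],4),dy=round(D[1],4),dz=round(D[2],4),roll=round(r,1)))
E
python3 -c "
from h import *
go((.4455,-.1265,.10,116.1))"
```

```text
t 0.1 pos [ 0.2507 -0.626   0.2301] yaw 21.82 F [0.1 0.3 0.4] grip 0.0 w 0.997 q6 -0.04
{'dx': np.float64(0.3665), 'dy': np.float64(-0.391), 'dz': np.float64(0.1309), 'roll': np.float64(-94.3)}
```

step_arm([
  {"dx":0.3665,"dy":-0.391,"dz":0.03,"roll":-94.3,"fingers":-1},
  {"dx":0.3665,"dy":-0.391,"dz":0.03,"roll":-94.3,"fingers":-1},
  {"dx":0.3665,"dy":-0.391,"dz":0.03,"roll":-94.3,"fingers":-1},
  {"dx":0.3665,"dy":-0.391,"dz":0.03,"roll":-94.3,"fingers":-1},
  {"dx":0.3665,"dy":-0.391,"dz":0.03,"roll":-94.3,"fingers":-1},
  {"dx":0.3665,"dy":-0.391,"dz":0.03,"roll":-94.3,"fingers":-1},
  {"dx":0.3665,"dy":-0.391,"dz":0.03,"roll":-94.3,"fingers":-1},
  {"dx":0.3665,"dy":-0.391,"dz":0.03,"roll":-94.3,"fingers":-1},
], squeeze=25)

```text
time: 1.1
tool_pos: [0.4326, -0.1596, 0.2031]
tcp_rot: [1.844, 2.543, 0.0]
wrist_force: [0.6, -0.3, -0.3]
width: 1.0
grip_force: 0.0
```

```bash
python3 -c "
from h import *
go((.4455,-.1265,.06,116.1))"
```

```text
t 1.1 pos [ 0.4326 -0.1596  0.2031] yaw 108.1 F [ 0.6 -0.3 -0.3] grip 0.0 w 1.0 q6 -0.72
{'dx': np.float64(0.0275), 'dy': np.float64(0.0225), 'dz': np.float64(0.1431), 'roll': np.float64(-8.0)}
```

step_arm([
  {"dx":0.0275,"dy":0.0225,"dz":0.06,"roll":-8},
  {"dx":0.0275,"dy":0.0225,"dz":0.12,"roll":-8},
  {"dx":0.0275,"dy":0.0225,"dz":0.163,"roll":-8},
  {"dx":0.0275,"dy":0.0225,"dz":0.163,"roll":-8},
])

```text
invalid input
```

```bash
python3 -c "
from h import *
go((.4455,-.1265,.008,116.1))
p,d=read_camera('side');cv2.imwrite('pics/s1.png',cv2.resize(p[220:360,180:350],None,fx=4,fy=4,interpolation=cv2.INTER_CUBIC))"
```

```text
t 1.1 pos [ 0.4326 -0.1596  0.2031] yaw 108.1 F [ 0.6 -0.3 -0.3] grip 0.0 w 1.0 q6 -0.72
{'dx': np.float64(0.0275), 'dy': np.float64(0.0225), 'dz': np.float64(0.1951), 'roll': np.float64(-8.0)}
```

View pics/s1.png

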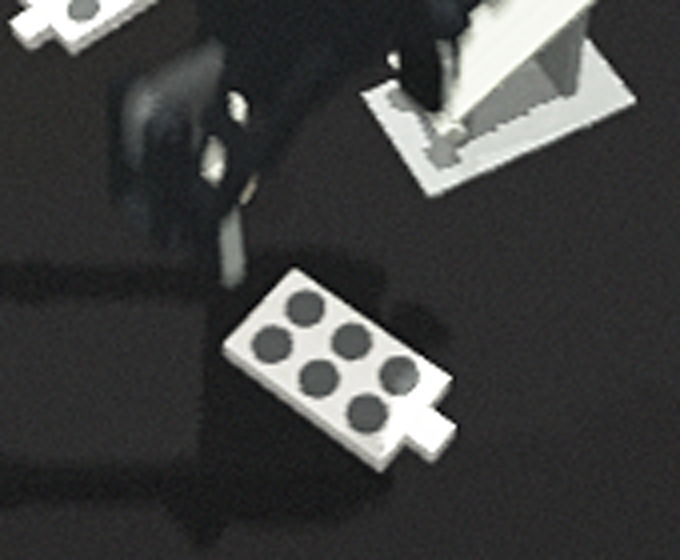

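The picture shows plate B still clear and the fingers above it; the move was refused because rows need "fingers". Resending it.

step_arm([
  {"dx":0.0275,"dy":0.0225,"dz":0.06,"roll":-8,"fingers":-1},
  {"dx":0.0275,"dy":0.0225,"dz":0.12,"roll":-8,"fingers":-1},
  {"dx":0.0275,"dy":0.0225,"dz":0.163,"roll":-8,"fingers":-1},
  {"dx":0.0275,"dy":0.0225,"dz":0.163,"roll":-8,"fingers":-1},
])

```text
time: 1.65
tool_pos: [0.4409, -0.127, 0.0363]
tcp_rot: [-1.665, -2.652, 0.004]
wrist_force: [-0.7, 0.2, 0.1]
width: 0.998
grip_force: 0.0
```

```bash
python3 -c "
from h import *
go((.4455,-.1265,.004,116.1))
p,d=read_camera('side');cv2.imwrite('pics/s2.png',cv2.resize(p[220:360,180:350],None,fx=4,fy=4,interpolation=cv2.INTER_CUBIC))"
```

```text
t 1.65 pos [ 0.4409 -0.127   0.0363] yaw 115.75 F [-0.7  0.2  0.1] grip 0.0 w 0.998 q6 -0.78
{'dx': np.float64(-0.0019), 'dy': np.float64(0.0046), 'dz': np.float64(0.0323), 'roll': np.float64(-0.3)}
```

View pics/s2.png

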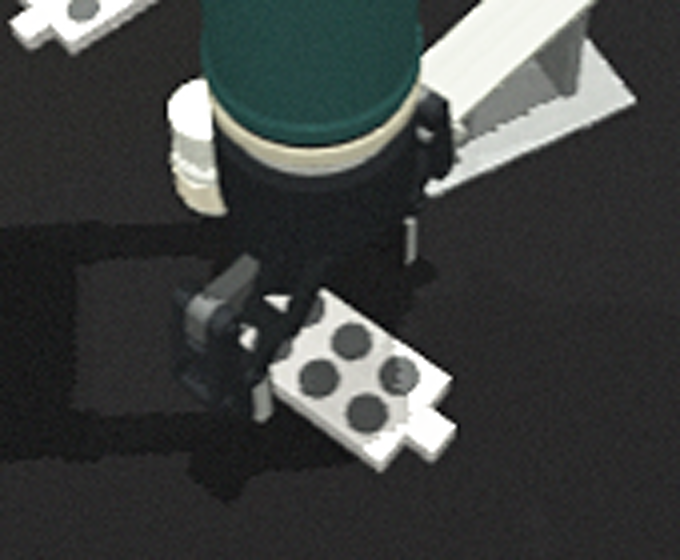

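Both fingers straddle the plate in line with its width. Descending and closing.

step_arm([
  {"dx":-0.002,"dy":0.0045,"dz":0.0,"roll":0,"fingers":-1},
  {"dx":-0.002,"dy":0.0045,"dz":0.032,"roll":0,"fingers":-1},
  {"dx":-0.002,"dy":0.0045,"dz":0.032,"roll":0,"fingers":-0.1},
  {"dx":-0.002,"dy":0.0045,"dz":0.032,"roll":0,"fingers":0.3},
  {"dx":-0.002,"dy":0.0045,"dz":0.032,"roll":0,"fingers":0.3},
  {"dx":-0.002,"dy":0.0045,"dz":0.032,"roll":0,"fingers":0.3},
  {"dx":-0.002,"dy":0.0045,"dz":0.032,"roll":0,"fingers":0.3},
], squeeze=25)

```text
time: 2.58
tool_pos: [0.4522, -0.1297, 0.0115]
tcp_rot: [1.668, 2.658, -0.0]
wrist_force: [-3.6, -2.0, 13.8]
width: 0.354
grip_force: 6.7
```

```bash
python3 -c "
from h import *
go((.4455,-.1265,.10,116.1))
p,d=read_camera('side');cv2.imwrite('pics/s3.png',cv2.resize(p[220:360,180:350],None,fx=4,fy=4,interpolation=cv2.INTER_CUBIC))"
```

```text
t 2.58 pos [ 0.4522 -0.1297  0.0115] yaw 115.79 F [-3.6 -2.  13.8] grip 6.7 w 0.354 q6 -0.78
{'dx': np.float64(0.0055), 'dy': np.float64(-0.0045), 'dz': np.float64(-0.0885), 'roll': np.float64(-0.3)}
```

View pics/s3.png

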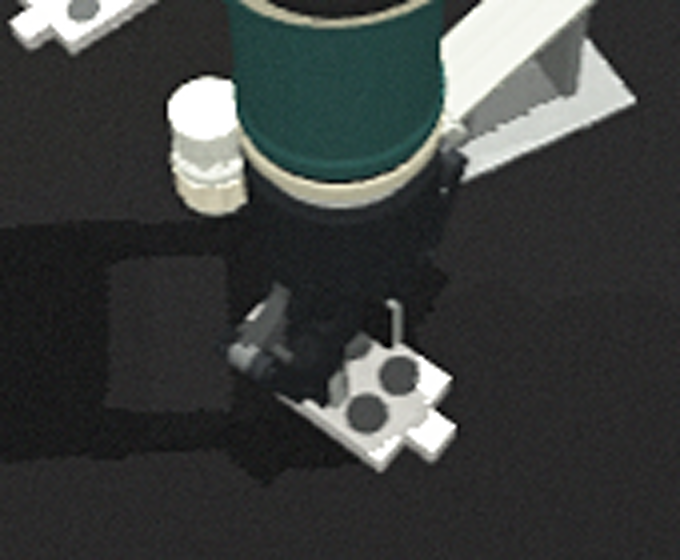

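The fingers closed over the plate's top: their open tips stand farther back, about 13 mm. The plate looks unmoved, with its tab still at (435,430). I'll back off, pre-close and descend again.

step_arm([
  {"dx":0.0,"dy":0.0,"dz":0.0,"roll":0,"fingers":0.0},
  {"dx":0.0055,"dy":-0.0045,"dz":-0.04,"roll":0,"fingers":-0.5},
  {"dx":0.0055,"dy":-0.0045,"dz":-0.04,"roll":0,"fingers":-0.5},
  {"dx":0.0055,"dy":-0.0045,"dz":-0.04,"roll":0,"fingers":-0.5},
  {"dx":0.0055,"dy":-0.0045,"dz":-0.04,"roll":0,"fingers":-0.5},
])

```text
time: 3.25
tool_pos: [0.4432, -0.1252, 0.0475]
tcp_rot: [-1.67, -2.659, 0.001]
wrist_force: [0.2, 0.7, -1.1]
width: 0.749
grip_force: 0.0
```

```bash
python3 -c "
from h import *
go((.4455,-.1265,.0,116.1))
p,d=read_camera('side');cv2.imwrite('pics/s4.png',cv2.resize(p[220:360,180:350],None,fx=4,fy=4,interpolation=cv2.INTER_CUBIC))"
```

```text
t 3.25 pos [ 0.4432 -0.1252  0.0475] yaw 115.76 F [ 0.2  0.7 -1.1] grip 0.0 w 0.749 q6 -0.78
{'dx': np.float64(-0.0022), 'dy': np.float64(0.0015), 'dz': np.float64(0.0475), 'roll': np.float64(-0.3)}
```

View pics/s4.png

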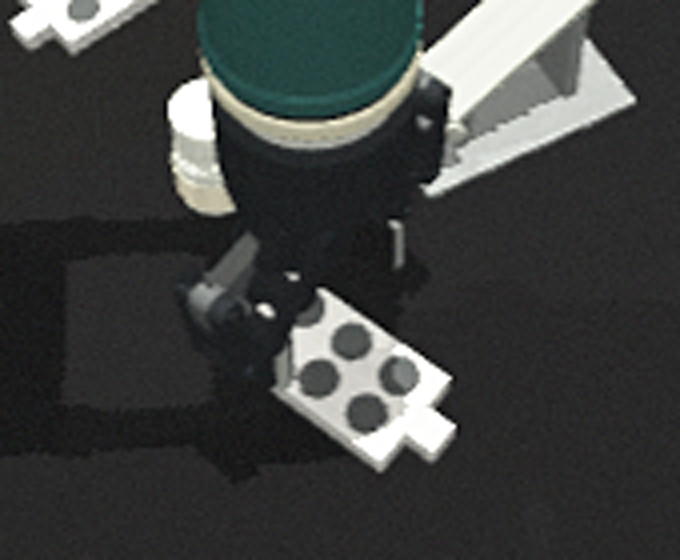

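The plate is unmoved and the fingers are pre-closed to about 64 mm. Descending to grasp.

step_arm([
  {"dx":-0.002,"dy":0.0015,"dz":0.02,"roll":0,"fingers":-0.5},
  {"dx":-0.002,"dy":0.0015,"dz":0.046,"roll":0,"fingers":-0.5},
  {"dx":-0.002,"dy":0.0015,"dz":0.046,"roll":0,"fingers":-0.5},
  {"dx":-0.002,"dy":0.0015,"dz":0.046,"roll":0,"fingers":-0.5},
  {"dx":-0.002,"dy":0.0015,"dz":0.046,"roll":0,"fingers":0.2},
  {"dx":-0.002,"dy":0.0015,"dz":0.046,"roll":0,"fingers":0.2},
  {"dx":-0.002,"dy":0.0015,"dz":0.046,"roll":0,"fingers":0.2},
  {"dx":-0.002,"dy":0.0015,"dz":0.046,"roll":0,"fingers":0.2},
], squeeze=25)

```text
time: 4.3
tool_pos: [0.4473, -0.1269, 0.0034]
tcp_rot: [1.669, 2.659, 0.001]
wrist_force: [-1.1, 1.7, 6.5]
width: 0.573
grip_force: 26.9
```

```bash
python3 -c "
from h import *
go((.4455,-.1265,.15,116.1),(.583,-.0245,.16,3.1))"
```

```text
t 4.3 pos [ 0.4473 -0.1269  0.0034] yaw 115.76 F [-1.1  1.7  6.5] grip 26.9 w 0.573 q6 -0.78
{'dx': np.float64(0.0009), 'dy': np.float64(-0.0012), 'dz': np.float64(-0.1466), 'roll': np.float64(-0.3)}
{'dx': np.float64(0.033), 'dy': np.float64(0.167), 'dz': np.float64(-0.1563), 'roll': np.float64(112.7)}
```

step_arm([
  {"dx":0,"dy":0,"dz":-0.03,"roll":0,"fingers":0.2},
  {"dx":0,"dy":0,"dz":-0.08,"roll":0,"fingers":0.2},
  {"dx":0,"dy":0,"dz":-0.13,"roll":0,"fingers":0.2},
  {"dx":0.033,"dy":0.167,"dz":-0.156,"roll":112.7,"fingers":0.2},
  {"dx":0.033,"dy":0.167,"dz":-0.156,"roll":112.7,"fingers":0.2},
  {"dx":0.033,"dy":0.167,"dz":-0.156,"roll":112.7,"fingers":0.2},
  {"dx":0.033,"dy":0.167,"dz":-0.156,"roll":112.7,"fingers":0.2},
  {"dx":0.033,"dy":0.167,"dz":-0.156,"roll":112.7,"fingers":0.2},
])

```text
time: 5.3
tool_pos: [0.582, -0.0235, 0.1573]
tcp_rot: [-2.687, -1.625, 0.003]
wrist_force: [0.6, -0.9, -2.7]
width: 0.571
grip_force: 27.4
```

```bash
python3 -c "
from h import *
go((.592,-.0240,.16,3.1))"
```

```text
t 5.3 pos [ 0.582  -0.0235  0.1573] yaw 62.33 F [ 0.6 -0.9 -2.7] grip 27.4 w 0.571 q6 0.4
{'dx': np.float64(0.0042), 'dy': np.float64(0.0091), 'dz': np.float64(-0.0027), 'roll': np.float64(59.2)}
```

step_arm([
  {"dx":0.004,"dy":0.009,"dz":0,"roll":56,"fingers":0.2},
  {"dx":0.004,"dy":0.009,"dz":0,"roll":56,"fingers":0.2},
  {"dx":0.004,"dy":0.009,"dz":0,"roll":56,"fingers":0.2},
  {"dx":0.004,"dy":0.009,"dz":0,"roll":56,"fingers":0.2},
  {"dx":0.004,"dy":0.009,"dz":0,"roll":56,"fingers":0.2},
  {"dx":0.004,"dy":0.009,"dz":0,"roll":56,"fingers":0.2},
  {"dx":0.004,"dy":0.009,"dz":0,"roll":56,"fingers":0.2},
  {"dx":0.004,"dy":0.009,"dz":0,"roll":56,"fingers":0.2},
])

```text
time: 6.3
tool_pos: [0.5916, -0.0249, 0.1578]
tcp_rot: [-3.136, -0.182, 0.002]
wrist_force: [0.6, 0.5, -2.8]
width: 0.571
grip_force: 27.4
```

```bash
python3 -c "
from h import *
go((.592,-.0240,.125,3.1))
p,d=read_camera('side');cv2.imwrite('pics/s5.png',cv2.resize(p[140:300,220:380],None,fx=3.7,fy=3.7,interpolation=cv2.INTER_CUBIC))"
```

```text
t 6.3 pos [ 0.5916 -0.0249  0.1578] yaw 6.65 F [ 0.6  0.5 -2.8] grip 27.4 w 0.571 q6 1.37
{'dx': np.float64(0.0005), 'dy': np.float64(-0.0008), 'dz': np.float64(0.0328), 'roll': np.float64(3.5)}
```

View pics/s5.png

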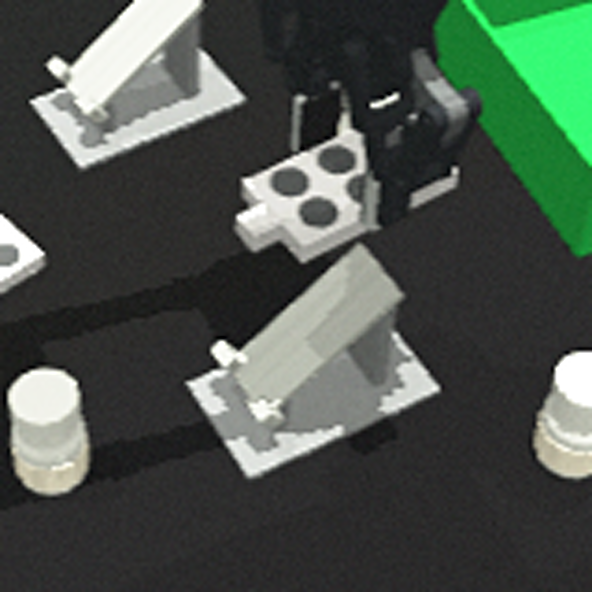

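Plate B is held level with its tab toward the robot, over tray 2 (bed top near (380,270)). I'll lower it until its uphill part meets the top of the bed and pivots in the grip.

step_arm([
  {"dx":-0.001,"dy":-0.0005,"dz":0.025,"roll":3.5,"fingers":0.2},
  {"dx":-0.001,"dy":-0.0005,"dz":0.045,"roll":3.5,"fingers":0.2},
  {"dx":-0.001,"dy":-0.0005,"dz":0.06,"roll":3.5,"fingers":0.2},
  {"dx":-0.001,"dy":-0.0005,"dz":0.066,"roll":3.5,"fingers":0.2},
  {"dx":-0.001,"dy":-0.0005,"dz":0.066,"roll":3.5,"fingers":0.2},
])

```text
time: 6.98
tool_pos: [0.5908, -0.0245, 0.0918]
tcp_rot: [-3.14, -0.086, 0.001]
wrist_force: [0.1, -0.2, -2.0]
width: 0.572
grip_force: 27.4
```

```bash
python3 -c "
from h import *
go((.590,-.0245,.070,3.1))"
```

```text
t 6.97 pos [ 0.5908 -0.0245  0.0918] yaw 3.12 F [ 0.1 -0.2 -2. ] grip 27.4 w 0.572 q6 1.43
{'dx': np.float64(-0.0008), 'dy': np.float64(-0.0), 'dz': np.float64(0.0218), 'roll': np.float64(0.0)}
```

step_arm([
  {"dx":-0.0008,"dy":0,"dz":0.003,"roll":0,"fingers":0.2},
  {"dx":-0.0008,"dy":0,"dz":0.005,"roll":0,"fingers":0.2},
  {"dx":-0.0008,"dy":0,"dz":0.007,"roll":0,"fingers":0.2},
  {"dx":-0.0008,"dy":0,"dz":0.009,"roll":0,"fingers":0.2},
  {"dx":-0.0008,"dy":0,"dz":0.011,"roll":0,"fingers":0.2},
  {"dx":-0.0008,"dy":0,"dz":0.011,"roll":0,"fingers":0.2},
], squeeze=20)

```text
time: 7.72
tool_pos: [0.59, -0.0244, 0.0829]
tcp_rot: [-3.14, -0.086, 0.001]
wrist_force: [-6.4, 0.5, 7.4]
width: 0.573
grip_force: 29.7
```

step_arm([
  {"dx":0,"dy":0,"dz":0.002,"roll":0,"fingers":0.2},
  {"dx":0,"dy":0,"dz":0.004,"roll":0,"fingers":0.2},
  {"dx":0,"dy":0,"dz":0.006,"roll":0,"fingers":0.2},
  {"dx":0,"dy":0,"dz":0.006,"roll":0,"fingers":0.2},
], squeeze=20)

```text
time: 8.22
tool_pos: [0.5897, -0.0244, 0.0768]
tcp_rot: [-3.14, -0.086, 0.001]
wrist_force: [-6.0, 0.3, 6.9]
width: 0.575
grip_force: 31.9
```

```bash
cat >> h.py <<'E'
def tilt(n,yc,tag,c):
    p,d=read_camera(n);W=cloud(n,d)
    w=W[(abs(W[...,1]-yc)<.035)&(W[...,0]>.48)&(W[...,0]<.66)&(W[...,2]>.02)&(W[...,2]<.13)&(p.min(2)>150)]
    cv2.imwrite(f"pics/{tag}.png",cv2.resize(p[c[1]:c[1]+150,c[0]:c[0]+150],None,fx=4,fy=4,interpolation=cv2.INTER_CUBIC))
    for a in np.arange(.48,.66,.01):
        k=w[(w[:,0]>=a)&(w[:,0]<a+.01)]
        if len(k)>4: print(round(a+.005,3),len(k),np.round(np.percentile(k[:,2],[10,50,90]),4))
E
python3 -c "
from h import *
go((.590,-.0245,.070,3.1))
tilt('side',-.0245,'s6',(230,170))"
```

```text
t 8.22 pos [ 0.5897 -0.0244  0.0768] yaw 3.13 F [-6.   0.3  6.9] grip 31.9 w 0.575 q6 1.43
{'dx': np.float64(0.0003), 'dy': np.float64(0.0001), 'dz': np.float64(0.0068), 'roll': np.float64(0.0)}
0.535 78 [0.0358 0.0394 0.0673]
0.545 142 [0.031  0.0375 0.0718]
0.555 194 [0.0378 0.0718 0.0751]
0.565 65 [0.0449 0.0753 0.0785]
0.575 124 [0.0719 0.0805 0.0826]
0.585 71 [0.0788 0.0831 0.0859]
0.595 19 [0.0867 0.0879 0.0897]
0.615 6 [0.093  0.0939 0.095 ]
```

View pics/s6.png

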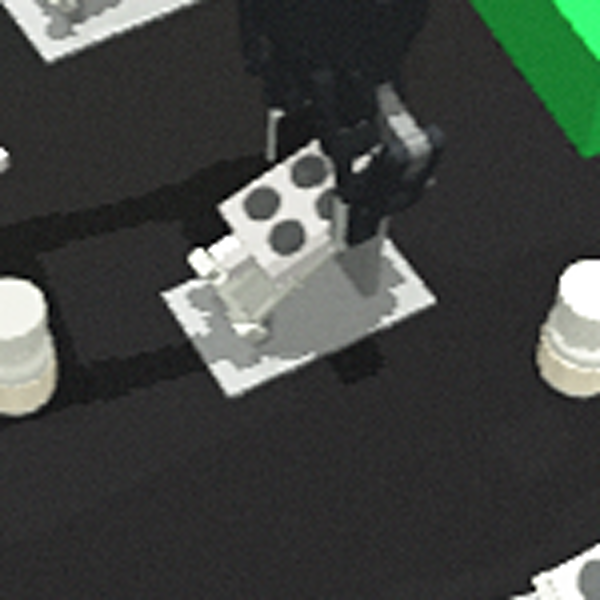

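The plate is pivoting nicely, now at about 22°, with its tab lined up between the stops at (205,262) and (250,328). Lowering on.

step_arm([
  {"dx":0,"dy":0,"dz":0.002,"roll":0,"fingers":0.2},
  {"dx":0,"dy":0,"dz":0.004,"roll":0,"fingers":0.2},
  {"dx":0,"dy":0,"dz":0.0055,"roll":0,"fingers":0.2},
  {"dx":0,"dy":0,"dz":0.0055,"roll":0,"fingers":0.2},
], squeeze=20)

```text
time: 8.78
tool_pos: [0.59, -0.0244, 0.0715]
tcp_rot: [-3.14, -0.086, 0.001]
wrist_force: [-6.0, 0.8, 7.5]
width: 0.574
grip_force: 33.8
```

```bash
python3 -c "
from h import *
go((.590,-.0245,.070,3.1))
tilt('side',-.0245,'s7',(230,170))"
```

```text
t 8.78 pos [ 0.59   -0.0244  0.0715] yaw 3.13 F [-6.   0.8  7.5] grip 33.8 w 0.574 q6 1.43
{'dx': np.float64(0.0), 'dy': np.float64(0.0001), 'dz': np.float64(0.0015), 'roll': np.float64(0.0)}
0.535 65 [0.0358 0.0386 0.0483]
0.545 121 [0.0304 0.0375 0.0568]
0.555 175 [0.0381 0.0607 0.0636]
0.565 61 [0.0579 0.0651 0.0696]
0.575 113 [0.0683 0.0736 0.0761]
0.585 76 [0.0739 0.0773 0.0805]
0.595 23 [0.0819 0.0841 0.086 ]
```

step_arm([
  {"dx":0,"dy":0,"dz":0.001,"roll":0,"fingers":0.2},
  {"dx":0,"dy":0,"dz":0.002,"roll":0,"fingers":0.2},
  {"dx":0,"dy":0,"dz":0.0025,"roll":0,"fingers":0.2},
  {"dx":0,"dy":0,"dz":0.0025,"roll":0,"fingers":0.2},
], squeeze=20)

```text
time: 9.32
tool_pos: [0.5903, -0.0244, 0.0693]
tcp_rot: [-3.14, -0.086, -0.0]
wrist_force: [-5.3, 0.9, 9.0]
width: 0.573
grip_force: 34.7
```

```bash
python3 -c "
from h import *
go((.5785,-.0245,.062,3.1))
tilt('side',-.0245,'s8',(230,170))"
```

```text
t 9.32 pos [ 0.5903 -0.0244  0.0693] yaw 3.13 F [-5.3  0.9  9. ] grip 34.7 w 0.573 q6 1.43
{'dx': np.float64(-0.0118), 'dy': np.float64(-0.0006), 'dz': np.float64(0.0073), 'roll': np.float64(0.0)}
0.535 55 [0.0341 0.0382 0.0409]
0.545 119 [0.0304 0.0358 0.0503]
0.555 151 [0.0374 0.0552 0.0585]
0.565 76 [0.0554 0.0605 0.0643]
0.575 112 [0.0612 0.0698 0.0725]
0.585 84 [0.0709 0.0745 0.0784]
0.595 23 [0.0808 0.0831 0.0848]
0.605 5 [0.0858 0.09   0.0902]
```

Slope is now about 35°, so the plate is flat on the bed. Sliding it downhill gently.

step_arm([
  {"dx":-0.0015,"dy":0,"dz":0.0007,"roll":0,"fingers":0.2},
  {"dx":-0.003,"dy":0,"dz":0.0017,"roll":0,"fingers":0.2},
  {"dx":-0.0045,"dy":0,"dz":0.0027,"roll":0,"fingers":0.2},
  {"dx":-0.006,"dy":0,"dz":0.0038,"roll":0,"fingers":0.2},
  {"dx":-0.0075,"dy":0,"dz":0.0048,"roll":0,"fingers":0.2},
  {"dx":-0.009,"dy":0,"dz":0.0059,"roll":0,"fingers":0.2},
  {"dx":-0.009,"dy":0,"dz":0.0059,"roll":0,"fingers":0.2},
], squeeze=20)

```text
time: 10.25
tool_pos: [0.5846, -0.0252, 0.0649]
tcp_rot: [3.14, 0.085, 0.011]
wrist_force: [-0.5, -0.4, 8.8]
width: 0.573
grip_force: 34.7
```

step_arm([
  {"dx":-0.001,"dy":0,"dz":0.0006,"roll":0,"fingers":0.2},
  {"dx":-0.002,"dy":0,"dz":0.0012,"roll":0,"fingers":0.2},
  {"dx":-0.003,"dy":0,"dz":0.0018,"roll":0,"fingers":0.2},
  {"dx":-0.003,"dy":0,"dz":0.0018,"roll":0,"fingers":0.2},
], squeeze=20)

```text
time: 10.75
tool_pos: [0.5814, -0.0254, 0.0627]
tcp_rot: [3.14, 0.085, 0.01]
wrist_force: [-0.0, 0.6, 7.7]
width: 0.575
grip_force: 34.6
```

```bash
python3 -c "
from h import *
go((.5785,-.0245,.062,3.1))
tilt('side',-.0245,'s9',(230,170))
print(calibration('side')['world_to_cam'][0,0])"
```

```text
t 10.75 pos [ 0.5814 -0.0254  0.0627] yaw 3.1 F [-0.   0.6  7.7] grip 34.6 w 0.575 q6 1.43
{'dx': np.float64(-0.0028), 'dy': np.float64(-0.001), 'dz': np.float64(0.0007), 'roll': np.float64(0.0)}
0.535 81 [0.037  0.0395 0.0429]
0.545 126 [0.034  0.0475 0.051 ]
0.555 100 [0.0478 0.0529 0.0561]
0.565 89 [0.0549 0.0622 0.0653]
0.575 101 [0.0636 0.0669 0.071 ]
0.585 19 [0.072  0.0753 0.0777]
0.9054035448479756
```

step_arm([
  {"dx":-0.001,"dy":0,"dz":0.0006,"roll":0,"fingers":0.2},
  {"dx":-0.002,"dy":0,"dz":0.0013,"roll":0,"fingers":0.2},
  {"dx":-0.003,"dy":0,"dz":0.002,"roll":0,"fingers":0.2},
  {"dx":-0.003,"dy":0,"dz":0.002,"roll":0,"fingers":0.2},
], squeeze=20)

```text
time: 11.3
tool_pos: [0.5782, -0.0255, 0.0606]
tcp_rot: [3.14, 0.085, 0.01]
wrist_force: [0.2, -0.3, 7.0]
width: 0.57
grip_force: 34.6
```

step_arm([
  {"dx":-0.001,"dy":0,"dz":0.0007,"roll":0,"fingers":0.2},
  {"dx":-0.002,"dy":0,"dz":0.0013,"roll":0,"fingers":0.2},
  {"dx":-0.003,"dy":0,"dz":0.002,"roll":0,"fingers":0.2},
  {"dx":-0.003,"dy":0,"dz":0.002,"roll":0,"fingers":0.2},
], squeeze=20)

```text
time: 11.8
tool_pos: [0.5752, -0.0257, 0.0584]
tcp_rot: [3.14, 0.085, 0.01]
wrist_force: [-0.9, 0.4, 6.7]
width: 0.569
grip_force: 34.4
```

```bash
cat >> h.py <<'E'
def wells(n,seat,yaw,img=None):
    """plate (x,y) mm of dark blobs on the seated plate's top plane, and expected pixel"""
    p=read_camera(n)[0] if img is None else img
    a=np.radians(yaw);b=np.radians(35)
    u=np.array([np.cos(a)*np.cos(b),np.sin(a)*np.cos(b),np.sin(b)]);v=np.array([-np.sin(a),np.cos(a),0]);w=np.cross(u,v)
    O=np.array(seat)+.012*w
    k=np.mgrid[-75:60:1,-35:36:1].reshape(2,-1).T/1000.
    uv=proj(n,O+k[:,:1]*u+k[:,1:]*v).astype(np.float32)
    g=cv2.remap(p.min(2),uv[:,0].reshape(135,71),uv[:,1].reshape(135,71),cv2.INTER_LINEAR)
    return cv2.resize(g,None,fx=4,fy=4,interpolation=cv2.INTER_LINEAR)
E
python3 - <<'E'
from h import *
g=wells('side',(.583,-.0245,.060),3.1)
g2=wells('top',(.583,-.0245,.060),3.1)
s=cv2.imread('pics/side0.png')
def lab(g):
    g=cv2.cvtColor(g,cv2.COLOR_GRAY2BGR)
    Y=lambda x:int((x+75)*4);X=lambda y:int((y+35)*4)
    cv2.rectangle(g,(X(-25),Y(-45)),(X(25),Y(45)),(0,0,255),1);cv2.rectangle(g,(X(-8),Y(-60)),(X(8),Y(-45)),(0,0,255),1)
    return g
cv2.imwrite('pics/w1.png',np.hstack([lab(g),lab(g2)]))
E
```

```text
(no output)
```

View pics/w1.png

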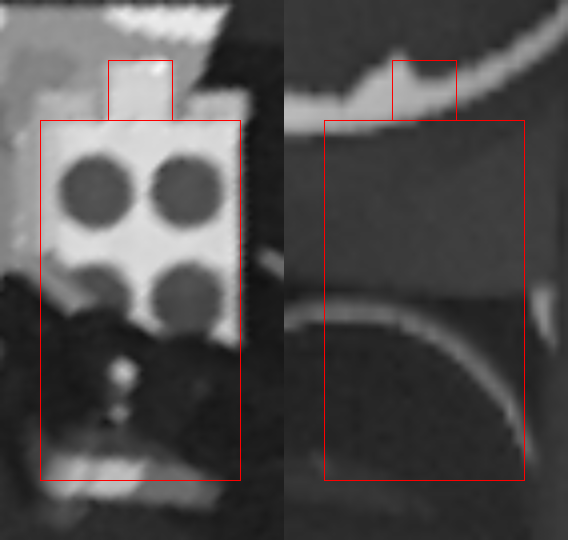

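The rectified view shows plate B within about 1 mm of its outline at the seat. The wells are at x≈-27, y≈0, and the tab is between the stops. Releasing.

step_arm([
  {"dx":0,"dy":0,"dz":0,"roll":0,"fingers":-0.3},
  {"dx":0,"dy":0,"dz":0,"roll":0,"fingers":-0.5},
  {"dx":0,"dy":0,"dz":0,"roll":0,"fingers":-0.5},
  {"dx":0,"dy":0,"dz":-0.02,"roll":0,"fingers":-0.5},
  {"dx":0,"dy":0,"dz":-0.06,"roll":0,"fingers":-0.5},
  {"dx":0,"dy":0,"dz":-0.12,"roll":0,"fingers":-0.5},
  {"dx":0,"dy":0,"dz":-0.12,"roll":0,"fingers":-0.5},
  {"dx":0,"dy":0,"dz":-0.12,"roll":0,"fingers":-0.5},
])

```text
time: 12.9
tool_pos: [0.5726, -0.0255, 0.177]
tcp_rot: [3.14, 0.085, 0.003]
wrist_force: [-0.7, 0.0, 0.0]
width: 0.75
grip_force: 0.0
```

```bash
python3 -c "
from h import *
go((.432,.1325,.12,16.5))"
```

```text
t 12.9 pos [ 0.5726 -0.0255  0.177 ] yaw 3.11 F [-0.7  0.   0. ] grip 0.0 w 0.75 q6 1.43
{'dx': np.float64(-0.1319), 'dy': np.float64(-0.1654), 'dz': np.float64(0.0567), 'roll': np.float64(-13.4)}
```

step_arm([
  {"dx":-0.132,"dy":-0.1655,"dz":0,"roll":-13.4,"fingers":-0.5},
  {"dx":-0.132,"dy":-0.1655,"dz":0,"roll":-13.4,"fingers":-0.5},
  {"dx":-0.132,"dy":-0.1655,"dz":0.0,"roll":-13.4,"fingers":-0.5},
  {"dx":-0.132,"dy":-0.1655,"dz":0.03,"roll":-13.4,"fingers":-0.5},
  {"dx":-0.132,"dy":-0.1655,"dz":0.08,"roll":-13.4,"fingers":-0.5},
  {"dx":-0.132,"dy":-0.1655,"dz":0.13,"roll":-13.4,"fingers":-0.5},
  {"dx":-0.132,"dy":-0.1655,"dz":0.13,"roll":-13.4,"fingers":-0.5},
  {"dx":-0.132,"dy":-0.1655,"dz":0.13,"roll":-13.4,"fingers":-0.5},
])

```text
time: 13.9
tool_pos: [0.4317, 0.1326, 0.0461]
tcp_rot: [3.109, 0.451, -0.001]
wrist_force: [0.0, -0.1, -0.2]
width: 0.751
grip_force: 0.0
```

Run:
```python
from h import *
go((.432,.1325,.0015,16.5))
for n in ('side','top'):
    g=wells(n,(.583,-.0245,.060),3.1)
    # dark wells inside white plate
    m=cv2.inRange(g,0,110);nc,_,st,ce=cv2.connectedComponentsWithStats(m)
    print(n,[np.round([c[1]/4-75,c[0]/4-35,s[4]/16.],1).tolist() for c,s in zip(ce,st) if 1500<s[4]<8000])
```

```text
t 13.9 pos [0.4317 0.1326 0.0461] yaw 16.49 F [ 0.  -0.1 -0.2] grip 0.0 w 0.751 q6 1.53
{'dx': np.float64(0.0003), 'dy': np.float64(0.0002), 'dz': np.float64(0.0446), 'roll': np.float64(-0.0)}
side []
top [[-59.5, 7.9, 106.2], [-54.2, 25.9, 100.7], [-3.1, 28.5, 441.1], [-28.7, -12.7, 220.4], [-28.7, 10.4, 222.1], [-1.8, -12.6, 226.6], [-1.7, 10.3, 222.9], [25.2, -12.5, 225.5], [25.3, 10.5, 223.1]]
```

Plate B is still seated after release, off by (-1.7, -1.1) mm against my seat estimate. Now grasping plate A.

step_arm([
  {"dx":0,"dy":0,"dz":0.02,"roll":0,"fingers":-0.5},
  {"dx":0,"dy":0,"dz":0.0445,"roll":0,"fingers":-0.5},
  {"dx":0,"dy":0,"dz":0.0445,"roll":0,"fingers":-0.5},
  {"dx":0,"dy":0,"dz":0.0445,"roll":0,"fingers":-0.5},
  {"dx":0,"dy":0,"dz":0.0445,"roll":0,"fingers":0.2},
  {"dx":0,"dy":0,"dz":0.0445,"roll":0,"fingers":0.2},
  {"dx":0,"dy":0,"dz":0.0445,"roll":0,"fingers":0.2},
  {"dx":0,"dy":0,"dz":0.0445,"roll":0,"fingers":0.2},
], squeeze=25)

```text
time: 15.0
tool_pos: [0.4331, 0.1331, 0.0029]
tcp_rot: [-3.109, -0.451, -0.005]
wrist_force: [-0.8, 0.2, 7.4]
width: 0.575
grip_force: 25.6
```

```bash
python3 -c "
from h import *
go((.594,.2255,.16,5.2))"
```

```text
t 15.0 pos [0.4331 0.1331 0.0029] yaw 16.5 F [-0.8  0.2  7.4] grip 25.6 w 0.575 q6 1.53
{'dx': np.float64(0.181), 'dy': np.float64(-0.0429), 'dz': np.float64(-0.1565), 'roll': np.float64(11.3)}
```

step_arm([
  {"dx":0,"dy":0,"dz":-0.04,"roll":0,"fingers":0.2},
  {"dx":0,"dy":0,"dz":-0.09,"roll":0,"fingers":0.2},
  {"dx":0,"dy":0,"dz":-0.156,"roll":0,"fingers":0.2},
  {"dx":0.181,"dy":-0.043,"dz":-0.156,"roll":11.3,"fingers":0.2},
  {"dx":0.181,"dy":-0.043,"dz":-0.156,"roll":11.3,"fingers":0.2},
  {"dx":0.181,"dy":-0.043,"dz":-0.156,"roll":11.3,"fingers":0.2},
  {"dx":0.181,"dy":-0.043,"dz":-0.156,"roll":11.3,"fingers":0.2},
  {"dx":0.181,"dy":-0.043,"dz":-0.156,"roll":11.3,"fingers":0.2},
])

```text
time: 16.0
tool_pos: [0.5919, 0.225, 0.1563]
tcp_rot: [3.138, 0.143, -0.004]
wrist_force: [-0.3, -1.0, -2.0]
width: 0.574
grip_force: 28.2
```

```bash
python3 -c "
from h import *
go((.594,.2255,.092,5.2))"
```

```text
t 16.0 pos [0.5919 0.225  0.1563] yaw 5.22 F [-0.3 -1.  -2. ] grip 28.2 w 0.574 q6 1.8
{'dx': np.float64(0.0023), 'dy': np.float64(-0.0004), 'dz': np.float64(0.0643), 'roll': np.float64(0.0)}
```

step_arm([
  {"dx":0.0005,"dy":0,"dz":0.025,"roll":0,"fingers":0.2},
  {"dx":0.0005,"dy":0,"dz":0.045,"roll":0,"fingers":0.2},
  {"dx":0.0005,"dy":0,"dz":0.058,"roll":0,"fingers":0.2},
  {"dx":0.0005,"dy":0,"dz":0.064,"roll":0,"fingers":0.2},
  {"dx":0.0005,"dy":0,"dz":0.064,"roll":0,"fingers":0.2},
  {"dx":0.0005,"dy":0,"dz":0.064,"roll":0,"fingers":0.2},
], squeeze=20)

```text
time: 16.75
tool_pos: [0.594, 0.2255, 0.094]
tcp_rot: [-3.138, -0.143, -0.002]
wrist_force: [1.3, 0.6, -1.7]
width: 0.571
grip_force: 28.2
```

```bash
python3 -c "
from h import *
go((.594,.2255,.070,5.2))"
```

```text
t 16.75 pos [0.594  0.2255 0.094 ] yaw 5.21 F [ 1.3  0.6 -1.7] grip 28.2 w 0.571 q6 1.8
{'dx': np.float64(-0.0), 'dy': np.float64(0.0), 'dz': np.float64(0.024), 'roll': np.float64(0.0)}
```

step_arm([
  {"dx":0,"dy":0,"dz":0.003,"roll":0,"fingers":0.2},
  {"dx":0,"dy":0,"dz":0.005,"roll":0,"fingers":0.2},
  {"dx":0,"dy":0,"dz":0.007,"roll":0,"fingers":0.2},
  {"dx":0,"dy":0,"dz":0.009,"roll":0,"fingers":0.2},
  {"dx":0,"dy":0,"dz":0.011,"roll":0,"fingers":0.2},
  {"dx":0,"dy":0,"dz":0.013,"roll":0,"fingers":0.2},
  {"dx":0,"dy":0,"dz":0.015,"roll":0,"fingers":0.2},
  {"dx":0,"dy":0,"dz":0.015,"roll":0,"fingers":0.2},
], squeeze=20)

```text
time: 17.75
tool_pos: [0.5925, 0.2254, 0.0794]
tcp_rot: [3.138, 0.143, -0.002]
wrist_force: [-6.3, -1.4, 6.9]
width: 0.573
grip_force: 31.5
```

```bash
python3 -c "
from h import *
go((.594,.2255,.070,5.2))
tilt('side',.2255,'s10',(230,170))"
```

```text
t 17.75 pos [0.5925 0.2254 0.0794] yaw 5.21 F [-6.3 -1.4  6.9] grip 31.5 w 0.573 q6 1.8
{'dx': np.float64(0.0015), 'dy': np.float64(0.0), 'dz': np.float64(0.0094), 'roll': np.float64(0.0)}
0.535 31 [0.0367 0.0733 0.0761]
0.545 88 [0.0312 0.0543 0.0776]
0.555 142 [0.0338 0.0756 0.08  ]
0.565 73 [0.0404 0.0707 0.082 ]
0.575 89 [0.0481 0.0832 0.086 ]
0.585 71 [0.0555 0.0853 0.088 ]
0.595 17 [0.0599 0.0871 0.0912]
0.615 18 [0.0827 0.0908 0.094 ]
0.625 16 [0.0859 0.0939 0.0967]
0.635 19 [0.0895 0.0963 0.098 ]
```

Same behaviour as before. Continuing to lower.

step_arm([
  {"dx":0,"dy":0,"dz":0.002,"roll":0,"fingers":0.2},
  {"dx":0,"dy":0,"dz":0.004,"roll":0,"fingers":0.2},
  {"dx":0,"dy":0,"dz":0.006,"roll":0,"fingers":0.2},
  {"dx":0,"dy":0,"dz":0.008,"roll":0,"fingers":0.2},
  {"dx":0,"dy":0,"dz":0.009,"roll":0,"fingers":0.2},
  {"dx":0,"dy":0,"dz":0.01,"roll":0,"fingers":0.2},
  {"dx":0,"dy":0,"dz":0.01,"roll":0,"fingers":0.2},
], squeeze=20)

```text
time: 18.68
tool_pos: [0.593, 0.2254, 0.0698]
tcp_rot: [3.138, 0.143, -0.001]
wrist_force: [-5.9, -2.0, 8.6]
width: 0.576
grip_force: 34.6
```

```bash
python3 -c "
from h import *
go((.594,.2255,.070,5.2))
tilt('side',.2255,'s11',(230,170))"
```

```text
t 18.68 pos [0.593  0.2254 0.0698] yaw 5.21 F [-5.9 -2.   8.6] grip 34.6 w 0.576 q6 1.8
{'dx': np.float64(0.001), 'dy': np.float64(-0.0), 'dz': np.float64(-0.0002), 'roll': np.float64(0.0)}
0.535 8 [0.0354 0.0373 0.0398]
0.545 69 [0.0305 0.0416 0.0534]
0.555 100 [0.0344 0.0563 0.0602]
0.565 56 [0.0454 0.0606 0.064 ]
0.575 62 [0.0604 0.0696 0.0724]
0.585 66 [0.068  0.0739 0.0773]
0.595 13 [0.0784 0.082  0.0852]
0.625 5 [0.0846 0.0865 0.0875]
0.635 9 [0.0919 0.0952 0.1007]
```

step_arm([
  {"dx":0,"dy":0,"dz":0.001,"roll":0,"fingers":0.2},
  {"dx":-0.0015,"dy":0,"dz":0.0018,"roll":0,"fingers":0.2},
  {"dx":-0.003,"dy":0,"dz":0.0028,"roll":0,"fingers":0.2},
  {"dx":-0.0045,"dy":0,"dz":0.0038,"roll":0,"fingers":0.2},
  {"dx":-0.006,"dy":0,"dz":0.0048,"roll":0,"fingers":0.2},
  {"dx":-0.0075,"dy":0,"dz":0.0059,"roll":0,"fingers":0.2},
  {"dx":-0.009,"dy":0,"dz":0.0069,"roll":0,"fingers":0.2},
  {"dx":-0.009,"dy":0,"dz":0.0069,"roll":0,"fingers":0.2},
], squeeze=20)

```text
time: 19.73
tool_pos: [0.5873, 0.2255, 0.0644]
tcp_rot: [-3.137, -0.143, -0.01]
wrist_force: [0.2, 0.2, 8.0]
width: 0.578
grip_force: 34.9
```

```bash
cat >> h.py <<'E'
def blobs(n,seat,yaw):
    g=wells(n,seat,yaw);m=cv2.inRange(g,0,110);nc,_,st,ce=cv2.connectedComponentsWithStats(m)
    print(n,[np.round([c[1]/4-75,c[0]/4-35,s[4]/16.],1).tolist() for c,s in zip(ce,st) if 1500<s[4]<8000])
    # tab/end edge profile of brightness along x near y=+-15 and tab y=0
E
python3 -c "
from h import *
go((.5813,.2255,.060,5.2))
blobs('side',(.587,.225,.060),5.2)
tilt('side',.2255,'s12',(230,170))"
```

```text
t 19.73 pos [0.5873 0.2255 0.0644] yaw 5.21 F [0.2 0.2 8. ] grip 34.9 w 0.578 q6 1.81
{'dx': np.float64(-0.006), 'dy': np.float64(-0.0005), 'dz': np.float64(0.0044), 'roll': np.float64(0.0)}
side [[-18.9, 13.7, 206.4], [-19.0, -9.2, 209.0]]
0.535 19 [0.0373 0.0415 0.0448]
0.545 72 [0.0371 0.0435 0.0499]
0.555 84 [0.0355 0.0522 0.0558]
0.565 35 [0.0493 0.0584 0.0632]
0.575 94 [0.0611 0.066  0.0698]
0.585 17 [0.0606 0.0703 0.0759]
0.595 7 [0.0773 0.0796 0.0802]
0.615 7 [0.0675 0.0792 0.0821]
0.625 9 [0.0865 0.0918 0.0982]
```

step_arm([
  {"dx":-0.0015,"dy":0.0005,"dz":0.001,"roll":0,"fingers":0.2},
  {"dx":-0.003,"dy":0.001,"dz":0.002,"roll":0,"fingers":0.2},
  {"dx":-0.004,"dy":0.001,"dz":0.0028,"roll":0,"fingers":0.2},
  {"dx":-0.005,"dy":0.001,"dz":0.0035,"roll":0,"fingers":0.2},
  {"dx":-0.006,"dy":0.001,"dz":0.0042,"roll":0,"fingers":0.2},
  {"dx":-0.006,"dy":0.001,"dz":0.0042,"roll":0,"fingers":0.2},
], squeeze=20)

```text
time: 20.58
tool_pos: [0.5811, 0.2239, 0.0597]
tcp_rot: [-3.137, -0.143, -0.009]
wrist_force: [-0.8, 0.5, 7.0]
width: 0.57
grip_force: 34.8
```

```bash
python3 -c "
from h import *
go((.5813,.2255,.060,5.2))
blobs('side',(.587,.225,.060),5.2)"
```

```text
t 20.57 pos [0.5811 0.2239 0.0597] yaw 5.21 F [-0.8  0.5  7. ] grip 34.8 w 0.57 q6 1.81
{'dx': np.float64(0.0004), 'dy': np.float64(-0.0016), 'dz': np.float64(-0.0003), 'roll': np.float64(0.0)}
side [[-26.6, -10.9, 204.6], [-26.4, 12.0, 205.2]]
```

step_arm([
  {"dx":-0.0008,"dy":0,"dz":0.0005,"roll":0,"fingers":0.2},
  {"dx":-0.0016,"dy":0,"dz":0.001,"roll":0,"fingers":0.2},
  {"dx":-0.0016,"dy":0,"dz":0.001,"roll":0,"fingers":0.2},
], squeeze=20)

```text
time: 21.0
tool_pos: [0.5811, 0.2239, 0.0597]
tcp_rot: [-3.136, -0.143, -0.014]
wrist_force: [1.5, 0.2, 7.6]
width: 0.572
grip_force: 34.9
```

step_arm([
  {"dx":0,"dy":0,"dz":0,"roll":0,"fingers":-0.3},
  {"dx":0,"dy":0,"dz":0,"roll":0,"fingers":-0.5},
  {"dx":0,"dy":0,"dz":0,"roll":0,"fingers":-0.5},
  {"dx":0,"dy":0,"dz":-0.02,"roll":0,"fingers":-0.5},
  {"dx":0,"dy":0,"dz":-0.06,"roll":0,"fingers":-0.5},
  {"dx":0,"dy":0,"dz":-0.12,"roll":0,"fingers":-0.5},
  {"dx":0,"dy":0,"dz":-0.15,"roll":0,"fingers":-0.5},
  {"dx":0,"dy":0,"dz":-0.15,"roll":0,"fingers":-0.5},
])

```text
time: 22.0
tool_pos: [0.5795, 0.2238, 0.2117]
tcp_rot: [-3.136, -0.143, -0.014]
wrist_force: [-0.1, 0.1, 1.2]
width: 0.746
grip_force: 0.0
```

step_arm([
  {"dx":-0.16,"dy":0.1,"dz":0,"roll":0,"fingers":-0.5},
  {"dx":-0.16,"dy":0.1,"dz":0,"roll":0,"fingers":-0.5},
  {"dx":-0.16,"dy":0.1,"dz":0,"roll":0,"fingers":-0.5},
  {"dx":-0.16,"dy":0.1,"dz":0,"roll":0,"fingers":-0.5},
  {"dx":-0.16,"dy":0.1,"dz":0,"roll":0,"fingers":-0.5},
])

```text
time: 22.62
tool_pos: [0.4265, 0.1087, 0.2058]
tcp_rot: [-3.138, -0.142, -0.0]
wrist_force: [-0.3, -0.4, -0.7]
width: 0.748
grip_force: 0.0
```

```bash
python3 -c "
from h import *
go()
for s,y in (((.587,.225,.060),5.2),((.583,-.0245,.060),3.1)):
    for n in ('side','top'): blobs(n,s,y)
    tilt('side',s[1],'f',(230,170))
    "
```

```text
t 22.62 pos [0.4265 0.1087 0.2058] yaw 5.17 F [-0.3 -0.4 -0.7] grip 0.0 w 0.748 q6 1.67
side []
top [[25.3, -12.3, 218.1], [25.4, 10.5, 218.6]]
0.535 36 [0.0331 0.0374 0.0396]
0.545 103 [0.0371 0.0427 0.0474]
0.555 65 [0.0419 0.0491 0.0536]
0.565 79 [0.0481 0.0581 0.061 ]
0.575 77 [0.0551 0.0631 0.0663]
0.585 71 [0.062 0.072 0.076]
0.595 88 [0.0708 0.0779 0.0812]
0.605 61 [0.0758 0.0859 0.0898]
0.615 81 [0.0838 0.0909 0.0939]
0.625 7 [0.0839 0.0861 0.0875]
side []
top [[-59.2, 8.0, 102.7], [-54.1, 25.9, 102.2], [-2.3, 28.5, 462.4], [-28.6, -12.7, 234.3], [-28.6, 10.3, 234.8], [-1.8, -12.6, 241.0], [-1.7, 10.3, 238.3], [25.2, 10.5, 236.8], [25.2, -12.5, 239.8]]
0.525 14 [0.0336 0.035  0.0367]
0.535 112 [0.0359 0.039  0.0429]
0.545 140 [0.0412 0.0459 0.0492]
0.555 73 [0.0444 0.0528 0.0573]
0.565 152 [0.0567 0.0603 0.0641]
0.575 72 [0.0599 0.0659 0.0696]
0.585 145 [0.0705 0.0745 0.0786]
0.595 91 [0.0758 0.0797 0.0844]
0.605 119 [0.0841 0.0896 0.0923]
0.615 66 [0.0853 0.0919 0.0936]
```

```bash
python3 -c "
from workcell import *
print(finish_job())"
```

```text
the job is handed in; nothing more can be done
None
```

Both plates are in the empty trays, and I handed the job in at 22.6 s; no verdict came back, but my last camera measurements put each plate within about 2 mm of its seat at roughly 35°, and I moved neither the loaded plate nor the bottles.

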